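Pack the order tote, hook on its lid and snap it shut

TASK

Lay the black pack with the yellow end band flat inside the blue tote on the sprung scale, let go of it, then close the tote with its grey lid: at a slant, hook the lid's yellow tongue under the tote's yellow bar, swing the lid down, and press it down until the red sprung clip has snapped over its edge and it lies flat and fully home, without forcing it. Leave the white pack and the tape dispenser where they are.

Things in the scene. Friction and masses are not known exactly. Their poses are not given: they have to be found in the camera images.
- tote: Blue open-topped tote, fixed on the sprung platform of a parcel scale (so it sinks with it), outer 190 (its x) x 130 (its y) x 60 mm high. Origin at the centre of its underside, z up. Floor 6 mm, end walls 6 mm, side walls 5 mm thick; inside 178 x 120 mm. A yellow hook bar is at its -x end (nearer the robot), a red sprung clip at its +x end.
- scale: Base of a spring parcel scale, fixed to the bench, 170 x 120 mm, 22 mm high; origin under its centre, axes as the tote's. The tote is bolted to its 200 x 140 mm sprung platform, which moves straight down only: tote origin 66 mm above this origin when empty, sinking 1 mm more for every 0.9 N, bottoming hard 28 mm above it. Grey dial box at scale y 76 to 104, x -35 to 35 mm, 50 mm high.
- tote_edge (a point): Middle of the upper outer edge of the tote's -x end wall, at tote (-95, 0, 60) mm; axes as the tote's. The lid's tongue goes over this edge, and the lid then swings down about it.
- tote_bar (a point): Middle of the underside of the yellow hook bar, at tote (-107, 0, 67.5) mm. The bar spans tote x -113 to -101, y -50 to 50, z 67.5 to 76 mm, outside the end wall (outer face x = -95). Below it is open. Two black cheeks carry it: |y| 44 to 50, x -113 to -97, z 35 to 76 mm.
- clip (a joint): Red sprung clip jaw, 50 mm wide, hinged at tote (104, 0, 20) mm about tote y. 0 = upright, closed; grows to 0.24 rad leaning out to +x; its spring pulls it to 0 (0.08 N m at 0, 0.27 at 0.2 rad). A lid edge pressed down on its slope pushes it open; it snaps over the lid when home. That takes some 6 to 22 N down on the lid's pad, and the tote sinks meanwhile.
- clip_nose (a point): Lower inner corner of the clip's nose, mid-width; at tote (87, 0, 67.5) mm when closed. Nose underside flat; below it the clip's inner face is at tote x = 97. Above it a slope rises outward from (87, 69) to (99, 93) mm (tote x, z).
- lid: Loose grey lid, 0.2 to 0.4 kg, plate 188 (its x) x 130 (its y) x 6 mm. Starts flat on the bench, right way up, tongue towards the robot. Origin at the centre of its underside, z up. Home: underside on the tote's rim (tote z = 60 mm), axes in line with the tote's, 3 to 4 mm of play in x and y. Swung down and let go, it rests on the clip's slope about 5 degrees from level.
- lid_tongue (a point): Middle of the yellow tongue's tip, at lid (-110, 0, 2) mm. Tongue: 16 mm long from the plate's -x edge, 80 mm wide, 4 mm thick, flush with the underside. Level, it cannot get under the bar (the clip is in the way): it goes in slanted 20 to 40 degrees, tongue end low, sliding along its own plane until the plate's shoulders stop at the cheeks.
- lid_handle (a point): Grip point on the lid's black handle rib, at lid (0, 0, 22) mm. Rib 18 mm thick (lid x), 80 mm long (lid y), from lid z = 6 to 36 mm; grip across its 18 mm.
- lid_pad (a point): Middle of the yellow press pad (30 x 60 mm) on the plate's top near the +x edge, at lid (68, 0, 6) mm.
- pack: Loose black pack with a yellow band on the top at one end, 130 (its x) x 50 (its y) x 30 mm high, about 0.18 kg. Lies flat on the bench; origin at the centre of its underside, z up.
- spare_pack: White pack with a green band, 130 x 50 x 30 mm: a bystander. Origin at the centre of its underside.
- dispenser: Black desk tape dispenser with an orange roll, 150 (its x) x 60 x 100 mm high: a bystander. Origin at the centre of its underside.

How it is judged:
By the outcome, as a careful person would: the job done as asked, in the order asked, and still so for the second after the job is handed in, with the robot touching nothing.
It also fails if it takes over 72 s, if anything falls off the work surface, if the arm or the gripper's body presses on something with over 40 N, if the wrist force passes 120 N, or if a joint passes its speed limit or range.

ROBOT

A 7-joint arm with a two-finger parallel gripper is mounted at the origin on the work surface. World frame = base frame: x ahead of the robot, y to its left, z up, the work surface at z = 0. Lengths are in m, angles in rad, forces in N, time in s.
With the tool pointing down it reaches from about 0.425 to 0.875 m from the base axis. Payload 8.4 kg.
Tool frame: the origin (TCP) lies between the finger pads; the fingertips stand r.tips_ahead ahead of it and the grasp point (between the pads) lies 8 mm behind it (r.tips_ahead is the distance from the TCP to the fingertips, in m); y points along the fingers, x is the direction in which the jaws open and shut, and the axes are right-handed (so a half turn about y gives the same grasp; the last joint's range is limited). The gripper opens to 85 mm and grips with 20 to 120 N. Pads are 22 mm wide; open, the fingers measure 114 mm over their backs; the gripper's body (76 mm by 85 mm) begins 54 mm behind the grasp point. The pads swing forward as they close: fully open they stand 13 mm farther back than shut.
Start: joints at [-1.26, 0.333, 0.04, 1.465, -0.013, 1.343, -0.059], TCP at [0.259, 0.596, 0.242] pointing down, gripper open.
Joint ranges: [-2.58, 2.58], [-0.38, 2.09], [-1.3, 1.39], [0.25, 2.4], [-1.5, 4.64], [0.08, 2.09], [-2.65, 2.65]. Speed limits (rad/s): [2.22, 2.22, 2.79, 2.79, 3.14, 3.14, 3.14].

INTERFACE

Orientations are given as a unit quaternion [w, x, y, z].
In Python, from rig import r gives the robot as it stands.
- The arm moves only by the tool play_rows, never from a script. Its argument "commands" is a list of rows, each a list of 2 entries, a list of its own where there are three numbers: the shift along the tool's x, y, z in units of 40 cm (1.0 is 40 cm), then the turn about the tool's y in units of pi rad (1.0 is pi rad). In form: [[[dx, dy, dz], roll], ...]. A call has 1 to 5 rows; each row shifts and turns the commanded pose from where the row before left it, along the tool's axes as they then stand; what a row does not reach is not made up. A row lasts 1/8 s, in which the tool goes at most 62.5 mm and 10.7 degrees, less where a joint would pass 70% of its speed; a pose out of reach is approached as far as the arm can. A call with a number of a shift or a turn outside -1 to 1 is refused whole. A call with a gripper value outside its range is refused whole. "claw" is the closure, from -1 (fully open) to 1 (shut), set as the call begins (left out, the last holds). The fingers move at their own pace and stop on an object; "grip_force" is the grip in N (left out, the last holds). Time passes only in rows, so rows that do not move let the fingers close. It gives the time, the measured TCP pose, the force and the opening at its end, in the units of the state.
- r.sense(): the state, without advancing time (a new reading comes with each control period).
- r.read_camera(name): name is "scene" or "top" or "wrist"; returns a dict with "color" (420x560x3 uint8, red, green, blue), "depth" (420x560 float32, m along the optical axis (not along the pixel's ray), 0 where there is no reading), "K" (3x3 intrinsics, pixels), "eye" and "rotation" of the camera in the world. Camera axes: x right, y down, z forward; pixel columns grow to the right and rows downward; lengths in m; the calibration is good to about 2 mm. A picture is of the moment at which its call begins.
- r.job_done(): hands the job in, once; it reports no verdict.
Trained networks look in a picture, given as the dict that the camera call returned (one of the last four; its "shot" number tells which), for a name from the list of things; names that differ only in an ending like _2 or _b are one class to them, and where a whole thing is asked for, a point or a joint stands for the part that bears it (a point fixed in the world has none). Each returns a list of dicts, best first, with "p" (0 to 1); they miss things now and then, are a little off and sometimes report something else, mostly with a low value. They report only what shows in the picture. A call takes as long as a camera call.
- r.masks_of(picture, thing): "region" (420x560 bool, what is visible of it) and "xy" ([column, row] in pixels, amid what is visible of it).
The state is a dict: "t": time; "joints": joint angles; "qvel": joint speeds; "joint_torque": joint torques, N m; "position": TCP position; "tool_rot": TCP orientation; "wrist_force": force on the tool from outside, world axes, zero at the start; "ft_torque": the same for the moment, N m; "opening": opening from 0.0 (shut) to 1.0 (fully open).
Only numpy, scipy, OpenCV 4.12 (cv2) and the standard library are available. Lean on these libraries where they do the work, as an engineer would, in place of code of your own. Each camera call takes 0.05 s, during which the arm holds its last target. There are 200 camera calls.

## Working session

There is one attempt and no reset: what is moved stays moved. The work goes in short steps, Python scripts to look and compute and a tool call to move; the robot and the scene stay as the last step left them, time stands still between calls to the robot, and variables do not carry over. Pictures are saved under pics/ and viewed, about 8 in all and at most 12, crops included, and the job is handed in when it is done.

Besides the shell and the picture viewer there is one more tool, called after ">>>" as a command line: name --argument value ..., lists and objects as JSON in quotes. play_rows: Moves the arm, as the interface text tells. Its arguments: {"type":"object","properties":{"commands":{"type":"array","items":{"type":"array"}},"claw":{"type":"number"},"grip_force":{"type":"number"}},"required":["commands"]}

```bash
ls; mkdir -p pics; cat > h.py <<'E'
from rig import r
import numpy as np, cv2
from scipy.spatial.transform import Rotation as R
def cloud(p):
    d=p["depth"];K=p["K"];v,u=np.mgrid[0:d.shape[0],0:d.shape[1]]
    c=np.stack([(u-K[0,2])/K[0,0]*d,(v-K[1,2])/K[1,1]*d,d],-1)
    return c@np.array(p["rotation"]).T+np.array(p["eye"])
def save(p,n): cv2.imwrite("pics/"+n,cv2.cvtColor(p["color"],cv2.COLOR_RGB2BGR))
def rect(pts):
    (c,s,a)=cv2.minAreaRect((pts[:,:2]*1000).astype(np.float32)); return np.round(c,1),np.round(s,1),round(a,1)
E
python3 - <<'E'
from h import *
np.set_printoptions(suppress=True,precision=4)
print(r.sense(), r.tips_ahead)
p=r.read_camera("top"); q=r.read_camera("scene")
cv2.imwrite("pics/a.png",cv2.cvtColor(np.hstack([p["color"],q["color"]]),cv2.COLOR_RGB2BGR)[:, :])
im=cv2.imread("pics/a.png"); cv2.imwrite("pics/a.png",cv2.resize(np.vstack([im[:,:560],im[:,560:]]),None,fx=.71,fy=.71,interpolation=cv2.INTER_AREA))
for P,nm in((p,"top"),(q,"scene")):
  W=cloud(P)
  print(nm,P["eye"],P["K"][0,0])
  for t in ["tote","scale","lid","pack","spare_pack","dispenser","lid_handle","tote_bar","lid_pad","clip"]:
    for m in r.masks_of(P,t)[:2]:
      g=m["region"]&(P["depth"]>0); w=W[g]
      if len(w)<20: continue
      print(t,round(m["p"],2),m["xy"],g.sum(),"z",np.percentile(w[:,2],[5,50,95]).round(3),"rect",*rect(w))
E
```

```text
pics
{'t': 0.0, 'joints': array([-1.2602,  0.3339,  0.0399,  1.4663, -0.0134,  1.3433, -0.0585]), 'qvel': array([ 0.0001, -0.    ,  0.0007, -0.0022, -0.001 , -0.0007, -0.0009]), 'joint_torque': array([  0.0011, -65.8546,   1.3664, -40.5568,   0.0169,   0.012 ,
         0.    ]), 'position': array([0.2588, 0.5957, 0.2414]), 'tool_rot': array([-0.5909,  0.5916,  0.3873, -0.3883]), 'wrist_force': array([-0.2119,  0.536 ,  0.411 ]), 'ft_torque': array([-0.0186,  0.0125, -0.0199]), 'opening': 0.999389949908768} 0.011Traceback (most recent call last):
  File "<stdin>", line 8, in <module>
  File "h.py", line 7, in cloud
    return c@np.array(p["rotation"]).T+np.array(p["eye"])
           ~^~~~~~~~~~~~~~~~~~~~~~~~~~
ValueError: matmul: Input operand 1 has a mismatch in its core dimension 0, with gufunc signature (n?,k),(k,m?)->(n?,m?) (size 4 is different from 3)
```

```bash
sed -i 's/np.array(p\["rotation"\]).T/R.from_quat(p["rotation"],scalar_first=True).as_matrix().T/' h.py
python3 - <<'E'
from h import *
np.set_printoptions(suppress=True,precision=4)
p=r.read_camera("top"); q=r.read_camera("scene")
cv2.imwrite("pics/a.png",cv2.cvtColor(cv2.resize(np.vstack([p["color"],q["color"]]),None,fx=.71,fy=.71,interpolation=cv2.INTER_AREA),cv2.COLOR_RGB2BGR))
for P,nm in((p,"top"),(q,"scene")):
  W=cloud(P)
  print(nm,P["eye"],P["K"][0,0])
  for t in ["tote","scale","lid","pack","spare_pack","dispenser","lid_handle","tote_bar","lid_pad","clip"]:
    for m in r.masks_of(P,t)[:2]:
      g=m["region"]&(P["depth"]>0); w=W[g]
      if len(w)<20: continue
      print(t,round(m["p"],2),m["xy"],g.sum(),"z",np.percentile(w[:,2],[5,50,95]).round(3),"rect",*rect(w))
E
```

```text
top [0.2941 0.0011 1.3468] 465.4372590300242
tote 0.8 [273.3, 199.8] 3898 z [0.067 0.073 0.142] rect [569.   26.1] [261.7 150.3] 17.4
scale 0.68 [270.9, 198.2] 4159 z [0.051 0.073 0.141] rect [559.   41.2] [251.4 183.1] 17.0
lid 0.91 [386.2, 236.9] 3129 z [0.002 0.007 0.033] rect [ 448. -299.] [207.  134.1] 6.5
pack 0.76 [170.1, 236.7] 906 z [0.01  0.03  0.035] rect [454.9 327. ] [136.7  60.9] 11.2
spare_pack 0.82 [360.7, 148.8] 755 z [0.022 0.03  0.035] rect [ 704.8 -233.7] [ 51.1 129.7] 88.4
dispenser 0.88 [190.9, 156.1] 1158 z [0.001 0.024 0.099] rect [703.6 269.1] [166.   71.2] 2.2
lid_handle 0.67 [385.0, 238.4] 3042 z [0.002 0.007 0.033] rect [ 446.9 -298.6] [204.  130.7] 6.8
tote_bar 0.58 [272.2, 196.5] 3944 z [0.067 0.073 0.141] rect [568.7  27.3] [262.3 152.1] 16.8
lid_pad 0.8 [388.0, 234.9] 3123 z [0.002 0.007 0.033] rect [ 448.6 -300.6] [208.2 135.5] 6.9
lid_pad 0.6 [359.8, 152.1] 822 z [0.011 0.03  0.035] rect [ 707.  -233.6] [ 50.8 134.1] 88.3
clip 0.49 [263.2, 161.3] 85 z [0.138 0.148 0.157] rect [641.5  51.4] [11.5 40.8] 14.9
scene [ 0.903 -0.293  0.908] 434.05929824063
[... 319 characters left out ...]
0.031] rect [446.2 333.7] [144.2  83.4] 11.1
spare_pack 0.96 [231.9, 347.1] 1808 z [0.019 0.03  0.033] rect [ 708.5 -232.9] [ 54.5 130. ] 88.7
spare_pack 0.54 [325.7, 217.9] 289 z [0.089 0.134 0.157] rect [642.4  54.6] [14.8 59. ] 17.2
dispenser 0.81 [408.7, 206.8] 2288 z [0.007 0.035 0.097] rect [698.3 272. ] [155.3  76.5] 0.5
lid_handle 0.69 [143.6, 275.1] 5065 z [0.002 0.006 0.034] rect [ 445.5 -299.4] [211.9 133.5] 6.6
tote_bar 0.79 [285.1, 201.6] 7119 z [0.06  0.074 0.136] rect [517.1  50.9] [264.9 216.9] 17.2
lid_pad 0.8 [142.8, 275.6] 5031 z [0.003 0.006 0.034] rect [ 446.2 -300.2] [211.5 131.7] 7.7
clip 0.58 [324.9, 217.5] 274 z [0.094 0.135 0.157] rect [637.   68.3] [18.1 89. ] 24.8
```

View pics/a.png

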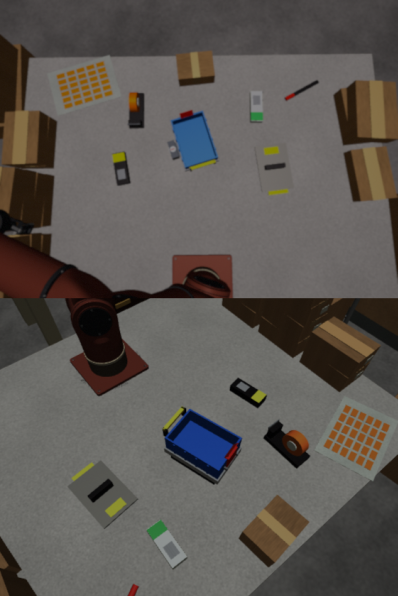

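```bash
python3 - <<'E'
from h import *
np.set_printoptions(suppress=True,precision=4)
for nm in("top","scene"):
  P=r.read_camera(nm); W=cloud(P); z=W[...,2]; c=P["color"].astype(int)
  hsv=cv2.cvtColor(P["color"],cv2.COLOR_RGB2HSV)
  yel=(abs(hsv[...,0].astype(int)-29)<8)&(hsv[...,1]>120)
  def box(x0,x1,y0,y1): return (W[...,0]>x0)&(W[...,0]<x1)&(W[...,1]>y0)&(W[...,1]<y1)&(P["depth"]>0)
  T=box(.4,.72,-.1,.2); L=box(.3,.6,-.42,-.17); K=box(.35,.56,.25,.42)
  for n,g in [("rim",T&(z>.120)&(z<.132)&(hsv[...,0]>95)&(hsv[...,0]<130)),("bar",T&yel&(z>.13)),("cliptop",T&(z>.147)),
     ("dial",T&(z>.044)&(z<.055)),("floorinside",T&(z>.066)&(z<.08)),
     ("lidplate",L&(z>.003)&(z<.02)),("rib",L&(z>.026)),("lidyel",L&yel),("packtop",K&(z>.024)),("packyel",K&yel)]:
    w=W[g]
    if len(w)<8: print(nm,n,len(w));continue
    print(nm,n,len(w),"mean",w.mean(0).round(4),"z",np.percentile(w[:,2],[5,50,95]).round(3),"rect",*rect(w))
  # lid edges of yellow: split by x
  w=W[L&yel]
  for s in (w[w[:,0]<.42],w[w[:,0]>.42]):
    if len(s)>5: print("  lid yellow part",s.mean(0).round(4),*rect(s))
E
```

```text
top rim 449 mean [0.5415 0.0195 0.1256] z [0.121 0.126 0.13 ] rect [551.3  23.9] [190.7 132.4] 17.3
top bar 161 mean [ 0.4492 -0.0061  0.1419] z [0.138 0.142 0.146] rect [449.3  -5.7] [12.3 96.3] 16.3
top cliptop 71 mean [0.6409 0.0512 0.1537] z [0.148 0.154 0.16 ] rect [547.5  46.6] [207.8  48.6] 3.9
top dial 234 mean [0.5218 0.1078 0.0502] z [0.046 0.051 0.054] rect [480.1  49.7] [211.6  90.1] 63.9
top floorinside 2647 mean [0.5534 0.0265 0.072 ] z [0.068 0.072 0.076] rect [549.9  25.2] [198.7 137.6] 17.0
top lidplate 3651 mean [ 0.4485 -0.2966  0.0062] z [0.003 0.006 0.011] rect [ 450.  -294.9] [249.5 299.6] 89.9
top rib 187 mean [ 0.4539 -0.297   0.0361] z [0.032 0.036 0.041] rect [ 454.2 -297.4] [18.6 78.9] 6.3
top lidyel 343 mean [ 0.4511 -0.2975  0.0058] z [0.001 0.006 0.011] rect [ 442.5 -299.1] [192.   78.7] 6.6
top packtop 802 mean [0.4523 0.3214 0.0306] z [0.026 0.03  0.035] rect [452.7 321.9] [130.3  51.1] 10.9
top packyel 236 mean [0.4966 0.3303 0.0304] z [0.026 0.031 0.035] rect [495.5 334.2] [39.  57.8] 11.4
  lid yellow part [ 0.3543 -0.309   0.0042] [ 354.3 -309.3] [
[... 606 characters left out ...]
141.5] 16.5
scene lidplate 4539 mean [ 0.4592 -0.3018  0.006 ] z [0.003 0.006 0.009] rect [ 450.4 -295.1] [298.8 249.2] 0.1
scene rib 355 mean [ 0.4577 -0.2989  0.0346] z [0.029 0.035 0.038] rect [ 456.  -298.3] [19.5 80.1] 5.9
scene lidyel 579 mean [ 0.4654 -0.2969  0.0057] z [0.002 0.006 0.009] rect [ 441.9 -297.8] [196.2  77.7] 7.9
scene packtop 793 mean [0.4574 0.3198 0.0286] z [0.026 0.029 0.031] rect [455.1 321.8] [131.   54.4] 10.3
scene packyel 257 mean [0.498  0.33   0.0277] z [0.019 0.029 0.032] rect [458.8 336.7] [118.3  80.2] 10.9
  lid yellow part [ 0.3542 -0.3104  0.0036] [ 354.3 -310. ] [18.2 77.9] 6.2
  lid yellow part [ 0.5231 -0.2899  0.0068] [ 502.3 -292.1] [75.1 60.1] 7.9
```

```bash
cat >> h.py <<'E'
import sys, json, math
def heading(s):
    M=R.from_quat(s["tool_rot"],scalar_first=True).as_matrix(); return math.degrees(math.atan2(M[1,0],M[0,0])),M
def plan(*wps, start=None):
    """wps: (x,y,z,heading deg) ; prints rows of tool shift/turn"""
    s=r.sense(); h,M=heading(s); pos=s["position"].copy()
    print("at",pos.round(4),"head",round(h,2),"tilt z",M[2].round(3),"open",round(s["opening"],3),"t",s["t"],"F",s["wrist_force"].round(1))
    if start is not None: pos,h=np.array(start[:3],float),start[3]
    rows=[]
    for w in wps:
        sp=w[4] if len(w)>4 else .05
        d=np.array(w[:3])-pos; dh=(w[3]-h+180)%360-180 if abs(w[3]-h)>1e-6 else 0
        n=max(1,math.ceil(np.linalg.norm(d)/sp),math.ceil(abs(dh)/10.2))
        for i in range(n):
            a=math.radians(h); t=d/n
            tx=t[0]*math.cos(a)+t[1]*math.sin(a); tz=-t[0]*math.sin(a)+t[1]*math.cos(a)
            tz=np.dot(t,[ -math.sin(a),math.cos(a),0])
            rows.append([[round(tx/.4,4),round(-t[2]/.4,4),round(tz/.4,4)],round(-dh/n/180,4)]); h+=dh/n
        pos=np.array(w[:3]); 
    for i in range(0,len(rows),5): print(json.dumps(rows[i:i+5]))
E
python3 - <<'E'
from h import *
plan((.4535,.3215,.12,-79.1),(.4535,.3215,.016,-79.1))
E
```

```text
at [0.259  0.5961 0.2423] head 66.52 tilt z [-0. -1. -0.] open 1.003 t 1.3 F [0.3 0.2 0.4]
[[[-0.0291, 0.0204, -0.048], 0.0539], [[-0.0206, 0.0204, -0.0522], 0.0539], [[-0.0115, 0.0204, -0.0549], 0.0539], [[-0.002, 0.0204, -0.0561], 0.0539], [[0.0074, 0.0204, -0.0556], 0.0539]]
[[[0.0167, 0.0204, -0.0535], 0.0539], [[0.0255, 0.0204, -0.05], 0.0539], [[0.0336, 0.0204, -0.0449], 0.0539], [[0.0407, 0.0204, -0.0386], 0.0539], [[0.0466, 0.0204, -0.0312], 0.0539]]
[[[0.0512, 0.0204, -0.0229], 0.0539], [[0.0543, 0.0204, -0.014], 0.0539], [[0.0559, 0.0204, -0.0046], 0.0539], [[0.0559, 0.0204, 0.0049], 0.0539], [[0.0543, 0.0204, 0.0142], 0.0539]]
[[[0.0, 0.0867, 0.0], 0.0], [[0.0, 0.0867, 0.0], 0.0], [[0.0, 0.0867, 0.0], 0.0]]
```

>>> play_rows --commands '[[[-0.029, 0.02, -0.048], 0.054], [[-0.021, 0.02, -0.052], 0.054], [[-0.0115, 0.02, -0.055], 0.054], [[-0.002, 0.02, -0.056], 0.054], [[0.0075, 0.02, -0.0555], 0.054]]' --claw -1

```text
t: 1.92
position: [0.324, 0.5039, 0.2021]
tool_rot: [0.699, -0.699, -0.108, 0.108]
wrist_force: [0.8, -0.0, 0.1]
opening: 1.001
```

>>> play_rows --commands '[[[0.0165, 0.02, -0.0535], 0.054], [[0.0255, 0.02, -0.05], 0.054], [[0.0335, 0.02, -0.045], 0.054], [[0.0405, 0.02, -0.0385], 0.054], [[0.0465, 0.02, -0.031], 0.054]]'

```text
t: 2.55
position: [0.3886, 0.4125, 0.1622]
tool_rot: [0.682, -0.681, 0.189, -0.189]
wrist_force: [0.1, -0.5, -0.2]
opening: 0.999
```

>>> play_rows --commands '[[[0.051, 0.02, -0.023], 0.054], [[0.0545, 0.02, -0.014], 0.054], [[0.056, 0.02, -0.0045], 0.054], [[0.056, 0.02, 0.005], 0.054], [[0.0545, 0.02, 0.014], 0.054]]'

```text
t: 3.18
position: [0.4533, 0.3206, 0.1222]
tool_rot: [0.543, -0.543, 0.453, -0.453]
wrist_force: [-1.2, -0.4, 0.2]
opening: 1.004
```

```bash
python3 - <<'E'
from h import *
plan((.4535,.3215,.016,-79.1))
print(r.sense()["joints"].round(2),r.tips_ahead)
P=r.read_camera("wrist"); save(P,"w1.png"); W=cloud(P); z=W[...,2]
g=(z>.022)&(z<.04)&(P["depth"]>0)&(abs(W[...,0]-.4535)<.1)&(abs(W[...,1]-.3215)<.1)
print(g.sum(), W[g].mean(0), *rect(W[g]), P["eye"])
E
```

```text
at [0.4533 0.3206 0.1222] head -79.6 tilt z [-0. -1.  0.] open 1.004 t 3.175 F [-1.2 -0.4  0.2]
[[[-0.0007, 0.0885, 0.0003], -0.0009], [[-0.0007, 0.0885, 0.0003], -0.0009], [[-0.0007, 0.0885, 0.0003], -0.0009]]
[-1.14  0.26  0.52  1.86 -0.14  1.06 -1.96] 0.011
10597 [0.46115618 0.32443025 0.02940515] [455.  323.3] [130.   50.1] 10.9 [0.53593098 0.33519882 0.25287124]
```

>>> play_rows --commands '[[[-0.004, 0.09, 0.004], 0.0], [[0, 0.09, 0], -0.002], [[0, 0.06, 0], 0.0], [[0, 0.025, 0], 0.0]]'

```text
t: 3.72
position: [0.4534, 0.3228, 0.0152]
tool_rot: [-0.546, 0.547, -0.449, 0.449]
wrist_force: [0.1, 0.3, -0.3]
opening: 1.005
```

>>> play_rows --commands '[[[0, 0, 0], 0], [[0, 0, 0], 0], [[0, 0, 0], 0], [[0, 0, 0], 0], [[0, 0, 0], 0]]' --claw 1 --grip_force 40

```text
t: 4.35
position: [0.4548, 0.3236, 0.0176]
tool_rot: [0.547, -0.545, 0.449, -0.449]
wrist_force: [-0.7, -1.5, 7.3]
opening: 0.576
```

>>> play_rows --commands '[[[0, -0.02, 0], 0], [[0, -0.06, 0], 0], [[0, -0.12, 0], 0], [[0, -0.13, 0], 0], [[0, -0.13, 0], 0]]'

```text
t: 4.97
position: [0.4538, 0.3225, 0.2023]
tool_rot: [-0.546, 0.546, -0.449, 0.449]
wrist_force: [0.4, 1.7, -2.2]
opening: 0.576
```

```bash
python3 - <<'E'
from h import *
t=(.5515,.024)
plan((.5515,.024,.20,-73),(.5515,.024,.12,-73))
print(r.tips_ahead)
P=r.read_camera("wrist"); save(P,"w2.png")
E
```

```text
at [0.4538 0.3225 0.2023] head -78.93 tilt z [ 0. -1. -0.] open 0.576 t 4.975 F [ 0.4  1.7 -2.2]
[[[0.1113, 0.0008, 0.0138], -0.0047], [[0.1115, 0.0008, 0.0121], -0.0047], [[0.1117, 0.0008, 0.0105], -0.0047], [[0.1118, 0.0008, 0.0088], -0.0047], [[0.112, 0.0008, 0.0072], -0.0047]]
[[[0.1121, 0.0008, 0.0055], -0.0047], [[0.1121, 0.0008, 0.0039], -0.0047], [[0.0, 0.1, 0.0], 0.0], [[0.0, 0.1, 0.0], 0.0]]
0.011
```

View pics/w2.png

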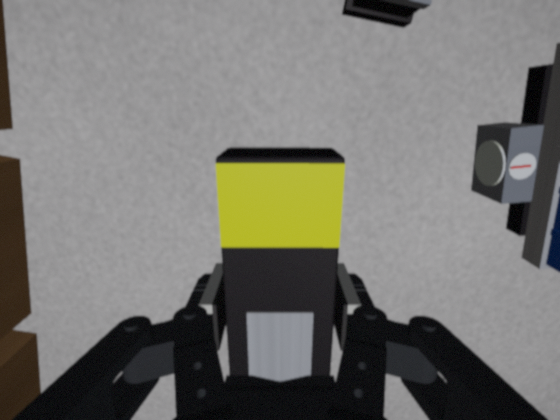

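>>> play_rows --commands '[[[0.111, 0, 0.014], -0.005], [[0.111, 0, 0.012], -0.005], [[0.112, 0, 0.0105], -0.005], [[0.112, 0, 0.009], -0.005], [[0.112, 0, 0.007], -0.005]]'

```text
t: 5.65
position: [0.5244, 0.1085, 0.2005]
tool_rot: [0.563, -0.563, 0.428, -0.427]
wrist_force: [0.0, 0.0, -2.6]
opening: 0.574
```

>>> play_rows --commands '[[[0.112, 0, 0.0055], -0.004], [[0.11, 0, 0.004], -0.004], [[0, 0.05, 0], 0], [[0, 0, 0], 0]]'

```text
t: 6.15
position: [0.5512, 0.0253, 0.1792]
tool_rot: [-0.568, 0.569, -0.421, 0.42]
wrist_force: [0.3, -0.3, -1.6]
opening: 0.577
```

```bash
python3 - <<'E'
from h import *
plan((.5515,.024,.088,-73))
P=r.read_camera("wrist"); W=cloud(P); z=W[...,2]; save(P,"w3.png")
hs=cv2.cvtColor(P["color"],cv2.COLOR_RGB2HSV)[...,0]
T=(P["depth"]>0)&(W[...,0]>.42)&(W[...,0]<.68)&(abs(W[...,1]-.02)<.12)
for n,g in [("rim",T&(z>.122)&(z<.130)&(hs>100)&(hs<130)),("floor",T&(z>.067)&(z<.077)&(hs>100)&(hs<130)),("hi",T&(z>.150))]:
  w=W[g]; print(n,len(w), *(rect(w) if len(w)>9 else []))
E
```

```text
at [0.5512 0.0253 0.1792] head -73.04 tilt z [-0.    -1.    -0.003] open 0.577 t 6.15 F [ 0.3 -0.3 -1.6]
[[[0.0016, 0.114, -0.0002], -0.0001], [[0.0016, 0.114, -0.0002], -0.0001]]
rim 5732 [547.3  23.6] [201.9 130.7] 16.9
floor 12387 [568.7  30.2] [144.4 121.1] 16.9
hi 64849 [574.9  39.7] [151.5 120.2] 41.1
```

View pics/w3.png

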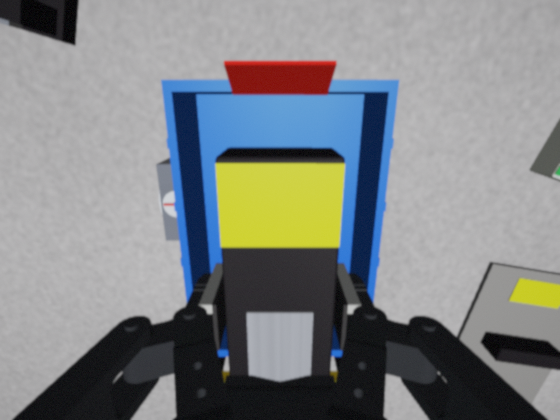

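>>> play_rows --commands '[[[0.002, 0.08, 0], 0], [[0, 0.08, 0], 0], [[0, 0.045, 0], 0], [[0, 0.012, 0], 0], [[0, 0.01, 0], 0]]'

```text
t: 6.82
position: [0.5533, 0.0252, 0.0903]
tool_rot: [0.569, -0.568, 0.42, -0.421]
wrist_force: [0.7, -0.0, -2.9]
opening: 0.577
```

>>> play_rows --commands '[[[0, 0, 0], 0], [[0, 0, 0], 0]]'

```text
t: 7.08
position: [0.5531, 0.025, 0.0902]
tool_rot: [0.569, -0.568, 0.42, -0.421]
wrist_force: [0.2, 0.1, -2.7]
opening: 0.579
```

>>> play_rows --commands '[[[0, 0.006, 0], 0], [[0, 0.004, 0], 0], [[0, 0, 0], 0]]'

```text
t: 7.45
position: [0.5531, 0.025, 0.0858]
tool_rot: [0.569, -0.568, 0.42, -0.421]
wrist_force: [1.2, 0.6, 0.2]
opening: 0.574
```

>>> play_rows --commands '[[[0, 0, 0], 0], [[0, 0, 0], 0], [[0, 0, 0], 0]]' --claw -0.5

```text
t: 7.82
position: [0.5525, 0.0249, 0.0855]
tool_rot: [-0.568, 0.569, -0.421, 0.42]
wrist_force: [0.2, 0.3, 0.2]
opening: 0.75
```

>>> play_rows --commands '[[[0, -0.02, 0], 0], [[0, -0.08, 0], 0], [[0, -0.13, 0], 0], [[0, -0.1, 0], 0]]'

```text
t: 8.32
position: [0.5529, 0.0246, 0.2201]
tool_rot: [0.569, -0.568, 0.42, -0.421]
wrist_force: [1.3, 0.2, 0.7]
opening: 0.752
```

```bash
python3 - <<'E'
from h import *
yaw=6.5
plan((.4545,-.2975,.18,yaw-90),(.4545,-.2975,.12,yaw-90))
P=r.read_camera("wrist"); W=cloud(P); z=W[...,2]; save(P,"w4.png")
hsv=cv2.cvtColor(P["color"],cv2.COLOR_RGB2HSV);hs=hsv[...,0]
T=(P["depth"]>0)&(W[...,0]>.42)&(W[...,0]<.68)&(abs(W[...,1]-.02)<.07)
for n,g in [("packtop",T&(z>.092)&(z<.108)),("yel",T&(z<.115)&(hs>21)&(hs<37)&(hsv[...,1]>120)),("floor",T&(z>.06)&(z<.077)&(hs>100)&(hs<130))]:
  w=W[g]; print(n,len(w), w.mean(0),np.percentile(w[:,2],[5,50,95]),*(rect(w) if len(w)>9 else []))
E
```

```text
at [0.5529 0.0246 0.2201] head -73.01 tilt z [ 0.    -1.     0.001] open 0.752 t 8.325 F [1.3 0.2 0.7]
[[[0.0997, 0.0143, -0.0672], 0.0083], [[0.1015, 0.0143, -0.0646], 0.0083], [[0.1031, 0.0143, -0.0619], 0.0083], [[0.1047, 0.0143, -0.0592], 0.0083], [[0.1062, 0.0143, -0.0564], 0.0083]]
[[[0.1077, 0.0143, -0.0536], 0.0083], [[0.109, 0.0143, -0.0508], 0.0083], [[0.0, 0.075, 0.0], 0.0], [[0.0, 0.075, 0.0], 0.0]]
packtop 10921 [0.54984747 0.02198288 0.09887719] [0.09547341 0.09859378 0.10447916] [541.5  22. ] [201.6 121. ] 16.9
yel 2711 [0.59660631 0.03812183 0.09883922] [0.09773445 0.09883777 0.09997477] [596.   37.9] [36.4 47.8] 16.9
floor 14971 [0.56213211 0.0252963  0.06857857] [0.0671716  0.06835352 0.07121692] [558.   25.8] [196.  125.1] 13.7
```

>>> play_rows --commands '[[[0.1, 0.014, -0.067], 0.0083], [[0.1015, 0.014, -0.0645], 0.0083], [[0.103, 0.014, -0.062], 0.0083], [[0.1045, 0.014, -0.059], 0.0083], [[0.106, 0.014, -0.0565], 0.0083]]' --claw -1

```text
t: 9.0
position: [0.4821, -0.2065, 0.1898]
tool_rot: [0.54, -0.539, 0.457, -0.457]
wrist_force: [0.7, 0.4, -0.4]
opening: 1.001
```

>>> play_rows --commands '[[[0.1075, 0.014, -0.0535], 0.0083], [[0.109, 0.014, -0.051], 0.0083], [[0, 0.075, 0], 0], [[0, 0.075, 0], 0], [[0, 0, 0], 0]]'

```text
t: 9.62
position: [0.4533, -0.2965, 0.117]
tool_rot: [-0.527, 0.528, -0.472, 0.47]
wrist_force: [-0.7, -0.0, 0.4]
opening: 0.995
```

```bash
python3 - <<'E'
from h import *
P=r.read_camera("wrist"); W=cloud(P); z=W[...,2]; save(P,"w5.png")
hsv=cv2.cvtColor(P["color"],cv2.COLOR_RGB2HSV);hs=hsv[...,0]
T=(P["depth"]>0)&(abs(W[...,0]-.455)<.15)&(abs(W[...,1]+.2975)<.1)
for n,g in [("rib",T&(z>.030)&(z<.042)),("pad",T&(z<.02)&(hs>21)&(hs<37)&(hsv[...,1]>120)&(W[...,0]>.46))]:
  w=W[g]; print(n,len(w), w.mean(0),*rect(w))
plan((.4545,-.2975,.05,-83.5))
E
```

```text
rib 2610 [ 0.45761238 -0.29720521  0.03484292] [ 456.9 -297.2] [18.1 80. ] 7.2
pad 3253 [ 0.52425485 -0.28905001  0.00605116] [ 501.4 -289.9] [74.6 62. ] 5.9
at [ 0.4542 -0.2971  0.1185] head -83.46 tilt z [-0.    -1.    -0.001] open 1.0 t 9.675 F [-0.2 -0.1  0.4]
[[[0.0006, 0.0856, 0.0004], 0.0001], [[0.0006, 0.0856, 0.0004], 0.0001]]
```

View pics/w5.png

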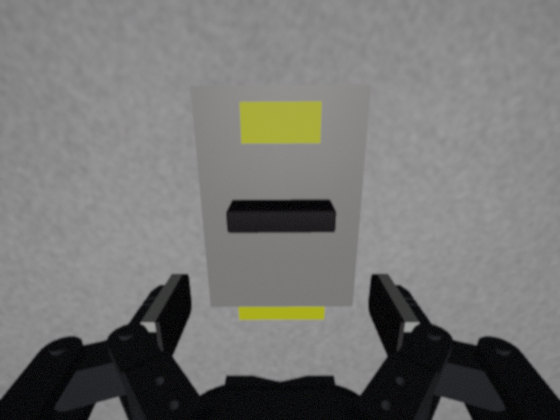

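```bash
python3 - <<'E'
from h import *
P=r.read_camera("wrist"); W=cloud(P); s=r.sense(); h,M=heading(s)
d=(W-s["position"])@M   # tool coords
g=(P["depth"]>0)&(d[...,1]<.06)&(d[...,1]>-.08)&(abs(d[...,0])<.08)&(abs(d[...,2])<.06)
q=d[g]*1000; print(len(q))
for lo in range(-60,40,5):
  k=(q[:,1]>=lo)&(q[:,1]<lo+5)
  if k.sum()>10:
    a=q[k]; L=a[a[:,0]<0]; Rr=a[a[:,0]>0]
    print(lo,k.sum(),"L x",L[:,0].min().round(1),L[:,0].max().round(1),"R x",Rr[:,0].min().round(1),Rr[:,0].max().round(1),"z",a[:,2].min().round(1),a[:,2].max().round(1))
E
```

```text
38430
-60 4837 L x -74.7 -5.0 R x 7.5 74.0 z -12.7 17.4
-55 5715 L x -74.7 -36.4 R x 36.5 74.8 z -12.9 14.3
-50 2101 L x -74.6 -38.4 R x 38.8 74.5 z -13.0 14.7
-45 698 L x -66.5 -43.2 R x 43.4 67.0 z 4.6 14.3
-40 945 L x -52.2 -42.1 R x 42.1 52.5 z -3.6 11.8
-35 900 L x -56.7 -42.1 R x 42.1 56.7 z -10.7 11.8
-30 915 L x -56.5 -42.1 R x 42.3 56.4 z -11.6 11.8
-25 833 L x -56.4 -42.1 R x 42.2 56.5 z -11.9 11.9
-20 743 L x -56.6 -42.1 R x 42.0 56.5 z -11.8 11.6
-15 672 L x -56.9 -42.2 R x 42.2 56.6 z -11.8 11.4
-10 531 L x -55.5 -42.2 R x 42.2 55.2 z -12.0 11.4
-5 272 L x -49.1 -42.2 R x 42.2 49.0 z -11.3 10.9
```

>>> play_rows --commands '[[[0.001, 0.09, 0.0065], 0], [[0, 0.09, 0], 0], [[0, 0.04, 0], 0], [[0, 0.026, 0], 0], [[0, 0.02, 0], 0]]'

```text
t: 10.35
position: [0.458, -0.2975, 0.0126]
tool_rot: [0.528, -0.528, 0.47, -0.471]
wrist_force: [0.5, 0.2, 0.2]
opening: 0.998
```

>>> play_rows --commands '[[[0, 0, 0], 0], [[0, 0, 0], 0]]'

```text
t: 10.6
position: [0.4576, -0.2974, 0.0126]
tool_rot: [0.528, -0.528, 0.47, -0.471]
wrist_force: [0.3, -0.5, 1.0]
opening: 1.001
```

>>> play_rows --commands '[[[0, 0, 0], 0], [[0, 0, 0], 0], [[0, 0, 0], 0]]' --claw 1 --grip_force 40

```text
t: 10.98
position: [0.4577, -0.2974, 0.0128]
tool_rot: [0.528, -0.528, 0.47, -0.471]
wrist_force: [-1.7, 0.7, 6.1]
opening: 0.928
```

>>> play_rows --commands '[[[0, -0.02, 0], 0], [[0, -0.06, 0], 0], [[0, -0.12, 0], 0], [[0, -0.13, 0], 0], [[0, -0.13, 0], 0]]'

```text
t: 11.6
position: [0.4566, -0.2971, 0.1977]
tool_rot: [-0.528, 0.528, -0.471, 0.471]
wrist_force: [2.0, 1.0, -2.6]
opening: 0.928
```

```bash
cat >> h.py <<'E'
def lidpose(P=None):
    """plane fit of pad (yellow) + plate in tool coords -> slope"""
    P=P or r.read_camera("wrist"); W=cloud(P); s=r.sense(); h,M=heading(s)
    d=(W-s["position"])@M
    hsv=cv2.cvtColor(P["color"],cv2.COLOR_RGB2HSV)
    g=(P["depth"]>0)&(hsv[...,0]>21)&(hsv[...,0]<37)&(hsv[...,1]>110)&(d[...,2]>.03)&(d[...,2]<.11)&(abs(d[...,0])<.05)&(d[...,1]<.08)&(d[...,1]>-.12)
    q=d[g]*1000
    if len(q)<50: print("pad px",len(q)); return P
    c=q.mean(0); A=np.c_[q[:,0],q[:,2],np.ones(len(q))]
    k=np.linalg.lstsq(A,q[:,1],rcond=None)[0]
    print("pad px",len(q),"centre tool mm",c.round(1),"up-slope deg along tool z",round(-math.degrees(math.atan(k[1])),1),"along x",round(-math.degrees(math.atan(k[0])),1))
    return P
E
python3 - <<'E'
from h import *
P=lidpose(); save(P,"w6.png")
plan()
E
```

```text
pad px 9483 centre tool mm [-2.8 13.7 65.6] up-slope deg along tool z -0.4 along x -0.3
at [ 0.4587 -0.2995  0.204 ] head -83.56 tilt z [ 0.003 -1.     0.007] open 0.927 t 11.65 F [ 4.  -4.8  3.2]
```

```bash
python3 - <<'E'
from h import *
lidpose()
plan((.5637,-.1187,.20,17))
E
```

```text
pad px 9482 centre tool mm [ 0.6  4.1 67.2] up-slope deg along tool z -0.1 along x -0.1
at [ 0.459  -0.2991  0.2012] head -83.49 tilt z [ 0.003 -1.     0.007] open 0.931 t 11.7 F [ 0.7 -0.3 -3.6]
[[[-0.0418, 0.0003, 0.0311], -0.0558], [[-0.0358, 0.0003, 0.0379], -0.0558], [[-0.0286, 0.0003, 0.0436], -0.0558], [[-0.0206, 0.0003, 0.0479], -0.0558], [[-0.0119, 0.0003, 0.0508], -0.0558]]
[[[-0.0028, 0.0003, 0.0521], -0.0558], [[0.0063, 0.0003, 0.0518], -0.0558], [[0.0152, 0.0003, 0.0499], -0.0558], [[0.0237, 0.0003, 0.0464], -0.0558], [[0.0314, 0.0003, 0.0416], -0.0558]]
```

>>> play_rows --commands '[[[-0.042, 0, 0.031], -0.056], [[-0.036, 0, 0.038], -0.056], [[-0.0285, 0, 0.0435], -0.056], [[-0.0205, 0, 0.048], -0.056], [[-0.012, 0, 0.051], -0.056]]' --grip_force 30

```text
t: 12.32
position: [0.509, -0.2059, 0.1952]
tool_rot: [-0.678, 0.678, -0.2, 0.199]
wrist_force: [0.4, -0.7, -3.7]
opening: 0.928
```

>>> play_rows --commands '[[[-0.003, 0, 0.052], -0.056], [[0.0065, 0, 0.052], -0.056], [[0.015, 0, 0.05], -0.056], [[0.0235, 0, 0.0465], -0.056], [[0.0315, 0, 0.0415], -0.055]]'

```text
t: 12.95
position: [0.5608, -0.1155, 0.1951]
tool_rot: [0.699, -0.699, -0.107, 0.108]
wrist_force: [0.1, 1.0, -2.6]
opening: 0.926
```

>>> play_rows --commands '[[[0, 0.05, 0], 0], [[0, 0.05, 0], 0], [[0, 0.025, 0], 0], [[0, 0, 0], 0], [[0, 0, 0], 0]]'

```text
t: 13.58
position: [0.5612, -0.1161, 0.1465]
tool_rot: [0.699, -0.699, -0.106, 0.106]
wrist_force: [-1.9, 0.1, -0.0]
opening: 0.93
```

```bash
python3 - <<'E'
from h import *
P=lidpose(); save(P,"w7.png")
P=r.read_camera("scene"); save(P,"s7.png"); im=cv2.imread("pics/s7.png"); cv2.imwrite("pics/s7.png",im[120:330,130:430])
plan((.5637,-.1187,.097,17))
E
```

```text
pad px 9572 centre tool mm [-0.3  6.1 67.2] up-slope deg along tool z 0.9 along x -0.1
at [ 0.5614 -0.1161  0.1466] head 17.18 tilt z [ 0.001 -1.    -0.   ] open 0.926 t 13.675 F [-1.9  0.4  0.4]
[[[0.0037, 0.1239, -0.0079], 0.001]]
```

View pics/s7.png

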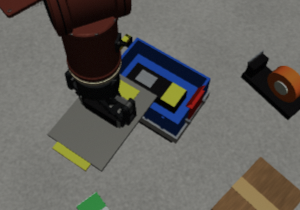

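>>> play_rows --commands '[[[0, 0.025, 0], 0], [[0, 0.015, 0], 0], [[0, 0.015, 0], 0], [[0, 0.015, 0], 0], [[0, 0, 0], 0]]'

```text
t: 14.3
position: [0.5608, -0.116, 0.1173]
tool_rot: [0.699, -0.699, -0.105, 0.106]
wrist_force: [0.4, -2.0, 2.3]
opening: 0.928
```

```bash
python3 - <<'E'
from h import *
P=lidpose(); save(P,"w8.png"); plan()
E
```

```text
pad px 12933 centre tool mm [ -0.2 -15.3  71.5] up-slope deg along tool z 17.9 along x -0.7
at [ 0.5608 -0.116   0.1175] head 17.18 tilt z [-0.001 -1.     0.   ] open 0.927 t 14.35 F [ 0.7 -2.8  1.5]
```

>>> play_rows --commands '[[[0, 0.012, 0], 0], [[0, 0.012, 0], 0], [[0, 0.012, 0], 0], [[0, 0, 0], 0]]'

```text
t: 14.85
position: [0.5609, -0.1158, 0.103]
tool_rot: [0.699, -0.699, -0.105, 0.106]
wrist_force: [-1.4, -0.4, 1.4]
opening: 0.926
```

```bash
python3 - <<'E'
from h import *
P=lidpose(); plan()
E
```

```text
pad px 14488 centre tool mm [ -0.1 -26.8  71.6] up-slope deg along tool z 26.8 along x -0.8
at [ 0.5609 -0.1158  0.1032] head 17.18 tilt z [-0.001 -1.     0.   ] open 0.924 t 14.9 F [-1.3 -1.   1.5]
```

>>> play_rows --commands '[[[0, 0.01, 0], 0], [[0, 0, 0], 0]]'

```text
t: 15.15
position: [0.5613, -0.116, 0.0994]
tool_rot: [-0.699, 0.699, 0.106, -0.106]
wrist_force: [0.9, -1.8, 2.4]
opening: 0.925
```

>>> play_rows --commands '[[[0, -0.04, 0], 0], [[0, -0.09, 0], 0], [[0, -0.12, 0], 0], [[0, -0.12, 0], 0], [[0, 0, 0], 0]]' --grip_force 70

```text
t: 15.78
position: [0.563, -0.1166, 0.2521]
tool_rot: [-0.699, 0.699, 0.108, -0.103]
wrist_force: [0.1, -0.3, -4.4]
opening: 0.923
```

```bash
cat >> h.py <<'E'
def ttool(X,Z,O,th,tote=(.5515,.024,.0635,17.0)):
    """tool xyz so that lid point (lx,lz) sits at tote X,Z. returns fn"""
E
python3 - <<'E'
from h import *
P=lidpose(); save(P,"w9.png"); plan()
E
```

```text
pad px 14545 centre tool mm [  0.9 -30.6  70.7] up-slope deg along tool z 27.8 along x -0.5
at [ 0.5619 -0.1161  0.2495] head 17.18 tilt z [ 0.003 -1.    -0.001] open 0.921 t 15.825 F [-0.2  0.6 -4.5]
```

View pics/w9.png

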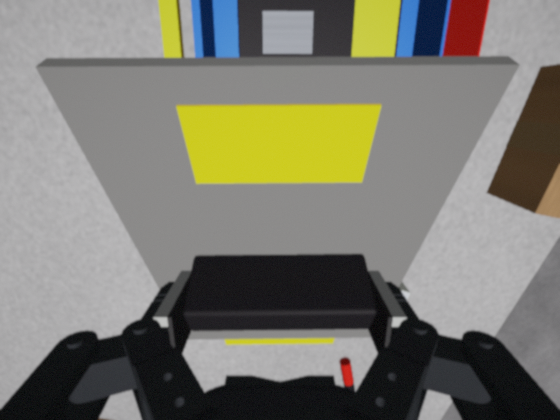

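```bash
python3 - <<'E'
from h import *
plan((.5644,.0279,.25,-73))
E
```

```text
at [ 0.5619 -0.1161  0.2495] head 17.18 tilt z [ 0.003 -1.    -0.001] open 0.921 t 15.825 F [-0.2  0.6 -4.5]
[[[0.0125, -0.0001, 0.038], 0.0557], [[0.0057, -0.0001, 0.0396], 0.0557], [[-0.0013, -0.0001, 0.04], 0.0557], [[-0.0082, -0.0001, 0.0391], 0.0557], [[-0.0149, -0.0001, 0.0371], 0.0557]]
[[[-0.0212, -0.0001, 0.034], 0.0557], [[-0.0267, -0.0001, 0.0298], 0.0557], [[-0.0315, -0.0001, 0.0246], 0.0557], [[-0.0353, -0.0001, 0.0188], 0.0557]]
```

>>> play_rows --commands '[[[0.0125, 0, 0.038], 0.0557], [[0.0055, 0, 0.0395], 0.0557], [[-0.001, 0, 0.04], 0.0557], [[-0.008, 0, 0.039], 0.0557], [[-0.015, 0, 0.037], 0.0557]]'

```text
t: 16.45
position: [0.5617, -0.0355, 0.246]
tool_rot: [-0.677, 0.678, -0.203, 0.202]
wrist_force: [0.2, 0.6, -3.8]
opening: 0.919
```

>>> play_rows --commands '[[[-0.021, 0, 0.034], 0.0557], [[-0.0265, 0, 0.03], 0.0557], [[-0.0315, 0, 0.0245], 0.0557], [[-0.0355, 0, 0.019], 0.0557], [[0, 0, 0], 0]]'

```text
t: 17.08
position: [0.5632, 0.0294, 0.2461]
tool_rot: [-0.568, 0.57, -0.42, 0.419]
wrist_force: [0.8, -0.4, -3.9]
opening: 0.923
```

>>> play_rows --commands '[[[0, 0, 0], 0], [[0, 0, 0], 0]]'

```text
t: 17.32
position: [0.5639, 0.0268, 0.2473]
tool_rot: [-0.568, 0.569, -0.421, 0.421]
wrist_force: [0.2, 0.1, -3.0]
opening: 0.921
```

```bash
cat > m.py <<'E'
from h import *
P=lidpose(); plan()
# lid plate/tongue/bar in tote coords from all cameras
a=math.radians(17); ex=np.array([math.cos(a),math.sin(a),0]); ey=np.array([-math.sin(a),math.cos(a),0]); t0=np.array([.5515,.024,.0635])
def tote(W): d=(W-t0)*1000; return np.stack([d@ex,d@ey,d[...,2]],-1)
for nm,P in (("scene",r.read_camera("scene")),("top",r.read_camera("top"))):
  T=tote(cloud(P)); hsv=cv2.cvtColor(P["color"],cv2.COLOR_RGB2HSV)
  y=(P["depth"]>0)&(hsv[...,0]>21)&(hsv[...,0]<37)&(hsv[...,1]>110)&(abs(T[...,1])<70)
  n,lab,st,ce=cv2.connectedComponentsWithStats(y.astype(np.uint8))
  for i in range(1,n):
    if st[i,4]<25: continue
    q=T[lab==i]
    if abs(q[:,0].mean())<160: 
      print(nm,st[i,4],"px",ce[i].round(),"tote mean",q.mean(0).round(1),"lo",np.percentile(q,3,0).round(1),"hi",np.percentile(q,97,0).round(1))
  save(P,nm+"_m.png")
E
python3 m.py
```

```text
pad px 14580 centre tool mm [  0.2 -28.   72.1] up-slope deg along tool z 27.7 along x -0.8
at [0.564  0.0269 0.2474] head -73.02 tilt z [ 0. -1. -0.] open 0.919 t 17.375 F [-0.2  0.7 -2.6]
scene 414 px [248. 169.] tote mean [-90.7  -4.5  95.2] lo [-110.8  -49.8   68.2] hi [-60.   44.7 134.9]
scene 405 px [327. 175.] tote mean [ 82.9  -1.2 211.8] lo [ 69.6 -29.5 204.5] hi [ 95.6  28.2 218.5]
scene 381 px [303. 214.] tote mean [47.4 -3.5 39. ] lo [ 28.4 -26.   32.9] hi [65.4 21.7 38.7]
top 37 px [299. 227.] tote mean [-121.2  -29.1  199.4] lo [-170.7  -46.6   45.2] hi [-95.6   6.7 599.8]
```

>>> play_rows --commands '[[[-0.0025, 0.04, 0], 0], [[0, 0.04, 0], 0], [[0, 0.03, 0], 0], [[0, 0.01, 0], 0], [[0, 0, 0], 0]]'

```text
t: 18.1
position: [0.5637, 0.0287, 0.1993]
tool_rot: [-0.568, 0.568, -0.421, 0.421]
wrist_force: [-0.5, 1.1, -2.6]
opening: 0.917
```

```bash
python3 m.py; python3 - <<'E'
import cv2
a=cv2.imread("pics/scene_m.png"); cv2.imwrite("pics/c1.png",cv2.resize(a[110:270,190:390],None,fx=3,fy=3,interpolation=cv2.INTER_CUBIC))
E
```

```text
pad px 14562 centre tool mm [  0.1 -27.7  71.9] up-slope deg along tool z 27.7 along x -0.8
at [0.564  0.0288 0.1997] head -73.06 tilt z [ 0. -1.  0.] open 0.916 t 18.15 F [ 0.7  0.3 -2.6]
scene 267 px [244. 170.] tote mean [-104.6   -0.6   73.6] lo [-111.   -49.2   67.1] hi [-99.2  46.3  77.1]
scene 166 px [259. 176.] tote mean [-65.6  -2.2  84.3] lo [-82.4 -41.4  48.2] hi [-55.8  39.9  96.6]
scene 377 px [324. 189.] tote mean [ 83.3   0.4 164. ] lo [ 69.8 -28.4 156.3] hi [ 96.2  29.2 171.1]
scene 161 px [300. 219.] tote mean [ 52.1 -23.3  50.9] lo [ 28.7 -65.1  32.9] hi [ 83.2  -6.6 157.3]
top 57 px [297. 228.] tote mean [-115.2  -27.7  150.1] lo [-167.2  -46.4   38.3] hi [-95.3  11.2 569.1]
```

View pics/c1.png

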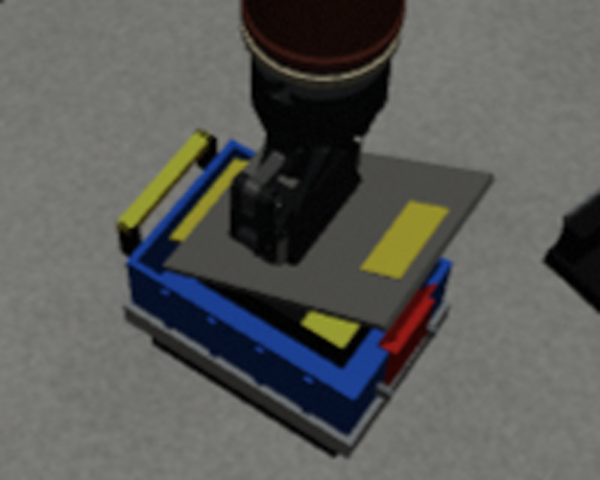

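>>> play_rows --commands '[[[0, 0.0105, -0.02], 0], [[0, 0.0105, -0.02], 0], [[0, 0.0105, -0.02], 0], [[0, 0.0105, -0.02], 0], [[0, 0, 0], 0]]'

```text
t: 18.88
position: [0.5324, 0.0193, 0.1825]
tool_rot: [0.568, -0.568, 0.421, -0.421]
wrist_force: [0.1, -0.0, -2.4]
opening: 0.921
```

```bash
python3 m.py; python3 - <<'E'
import cv2
a=cv2.imread("pics/scene_m.png"); cv2.imwrite("pics/c2.png",cv2.resize(a[120:240,210:360],None,fx=4,fy=4,interpolation=cv2.INTER_CUBIC))
E
```

```text
pad px 14566 centre tool mm [  0.2 -27.8  71.6] up-slope deg along tool z 27.7 along x -0.8
at [0.5329 0.0195 0.1828] head -73.05 tilt z [-0. -1.  0.] open 0.919 t 18.925 F [-0.1 -0.  -2.3]
scene 362 px [245. 172.] tote mean [-100.6   -4.7   76.2] lo [-110.7  -53.2   62.4] hi [-81.   45.2 100.4]
scene 346 px [309. 186.] tote mean [ 51.    0.6 147. ] lo [ 37.6 -27.3 139.4] hi [ 63.8  29.8 153.9]
scene 252 px [303. 216.] tote mean [52.6 -9.2 41.3] lo [ 30.2 -64.4  33. ] hi [ 66.   21.2 149.1]
```

View pics/c2.png

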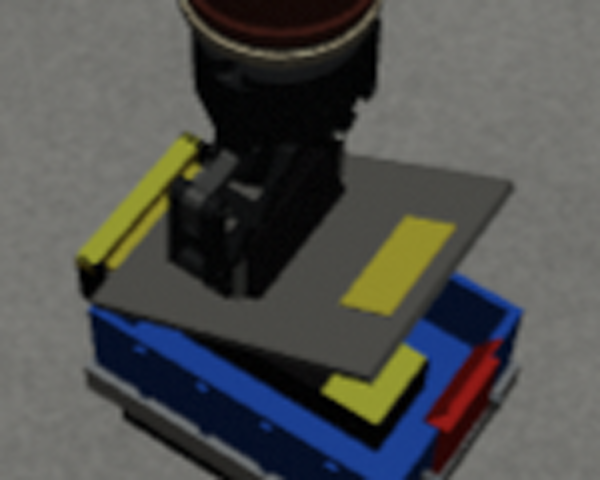

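>>> play_rows --commands '[[[0, 0.005, -0.01], 0], [[0, 0.005, -0.009], 0], [[0, 0, 0], 0]]'

```text
t: 19.4
position: [0.5281, 0.0179, 0.1798]
tool_rot: [0.57, -0.567, 0.42, -0.422]
wrist_force: [7.2, 2.7, -1.8]
opening: 0.922
```

>>> play_rows --commands '[[[0, 0.0015, -0.003], 0], [[0, 0.0015, -0.003], 0], [[0, 0, 0], 0]]'

```text
t: 19.77
position: [0.5273, 0.0177, 0.1795]
tool_rot: [0.571, -0.566, 0.419, -0.423]
wrist_force: [11.9, 4.1, -1.0]
opening: 0.924
```

```bash
python3 m.py
```

```text
pad px 14680 centre tool mm [  0.2 -29.3  71.9] up-slope deg along tool z 28.7 along x -0.8
at [0.5273 0.0177 0.1795] head -73.04 tilt z [ 0.001 -1.     0.009] open 0.917 t 19.825 F [11.9  3.5 -1.3]
scene 281 px [244. 172.] tote mean [-98.5  -9.3  82.2] lo [-111.1  -67.9   59.8] hi [-36.7  45.1 216.7]
scene 337 px [306. 185.] tote mean [ 44.5   0.4 145.6] lo [ 31.2 -27.8 137.7] hi [ 57.3  29.6 152.9]
scene 304 px [303. 216.] tote mean [50.3 -5.5 35.6] lo [ 29.7 -26.1  30.4] hi [65.  21.2 36.1]
```

>>> play_rows --commands '[[[0, 0.004, 0.009], 0], [[0, 0.009, 0.0105], 0], [[0, 0.013, 0.011], 0], [[0, 0.014, 0.01], 0], [[0, 0, 0], 0]]' --grip_force 25

```text
t: 20.55
position: [0.5391, 0.0212, 0.1609]
tool_rot: [-0.568, 0.569, -0.421, 0.421]
wrist_force: [-2.2, -0.3, 2.6]
opening: 0.919
```

```bash
python3 m.py
```

```text
pad px 13201 centre tool mm [  0.5 -17.9  72. ] up-slope deg along tool z 20.1 along x -0.3
at [0.5391 0.0212 0.1613] head -73.06 tilt z [ 0.    -1.    -0.001] open 0.918 t 20.6 F [-2.9 -0.7  1.9]
scene 371 px [245. 173.] tote mean [-103.    -1.    64.6] lo [-110.9  -48.7   53.4] hi [-95.6  46.4  71.2]
scene 358 px [310. 196.] tote mean [ 57.6  -0.3 116. ] lo [ 43.7 -28.3 110.1] hi [ 71.1  28.5 121.7]
top 40 px [299. 227.] tote mean [-122.1  -27.7  207.3] lo [-164.   -46.6   54.6] hi [-97.4   2.8 535.4]
```

>>> play_rows --commands '[[[0, 0.014, -0.002], 0], [[0, 0.014, 0.001], 0], [[0, 0.009, 0.003], 0], [[0, 0, 0], 0]]'

```text
t: 21.2
position: [0.5421, 0.0222, 0.148]
tool_rot: [0.57, -0.567, 0.419, -0.422]
wrist_force: [2.9, 1.5, 7.0]
opening: 0.921
```

```bash
python3 m.py
```

```text
pad px 12327 centre tool mm [  0.5 -11.9  71.5] up-slope deg along tool z 15.0 along x -0.1
at [0.5421 0.0222 0.1481] head -73.01 tilt z [ 0.    -1.     0.005] open 0.921 t 21.25 F [3.3 1.7 6.8]
scene 347 px [245. 174.] tote mean [-103.2   -1.3   59.8] lo [-110.6  -49.    48.3] hi [-96.6  45.8  65.7]
scene 366 px [311. 202.] tote mean [60.2  0.2 97. ] lo [ 46.2 -27.8  92.3] hi [ 74.1  28.6 101.5]
top 48 px [299. 228.] tote mean [-118.4  -29.9  167.2] lo [-162.3  -47.    50.7] hi [-97.9   3.6 523.9]
```

>>> play_rows --commands '[[[0, 0.01, 0.004], 0], [[0, 0.01, 0.004], 0], [[0, 0.01, 0.003], 0], [[0, 0, 0], 0]]' --grip_force 20

```text
t: 21.85
position: [0.5473, 0.0238, 0.1365]
tool_rot: [0.57, -0.567, 0.419, -0.422]
wrist_force: [7.1, 0.7, 8.9]
opening: 0.918
```

```bash
python3 m.py
```

```text
pad px 11072 centre tool mm [ 0.6 -3.6 69.7] up-slope deg along tool z 8.4 along x -0.1
at [0.5473 0.0238 0.1367] head -72.99 tilt z [ 0.001 -1.     0.007] open 0.919 t 21.9 F [6.4 1.5 9.2]
scene 343 px [245. 175.] tote mean [-103.1   -1.1   58.5] lo [-110.6  -48.3   47.7] hi [-96.8  45.6  64.5]
scene 372 px [312. 208.] tote mean [64.3 -0.  77.6] lo [ 50.  -27.9  74.3] hi [78.3 29.2 81. ]
top 59 px [298. 228.] tote mean [-111.5  -30.9  107.6] lo [-161.2  -46.8   49.4] hi [-98.    7.  517.5]
```

>>> play_rows --commands '[[[0, -0.005, 0.005], 0], [[0, -0.02, 0], 0], [[0, -0.03, 0], 0], [[0, -0.06, 0], 0], [[0, -0.08, 0], 0]]' --claw -1

```text
t: 22.62
position: [0.5456, 0.0233, 0.2137]
tool_rot: [-0.568, 0.568, -0.421, 0.421]
wrist_force: [0.9, -0.6, 0.9]
opening: 1.0
```

>>> play_rows --commands '[[[0, -0.03, 0], 0], [[0, 0, 0], 0], [[0, 0, 0], 0]]'

```text
t: 23.0
position: [0.5454, 0.0234, 0.2238]
tool_rot: [-0.568, 0.569, -0.421, 0.421]
wrist_force: [-0.6, -0.2, -0.1]
opening: 1.007
```

```bash
sed -i 's/d\[...,1\]<.08/d[...,1]<.2/' h.py; python3 m.py; python3 - <<'E'
import cv2
a=cv2.imread("pics/scene_m.png"); cv2.imwrite("pics/c3.png",cv2.resize(a[120:270,210:370],None,fx=4,fy=4,interpolation=cv2.INTER_CUBIC))
E
```

```text
pad px 3960 centre tool mm [ 0.3 88.8 73.1] up-slope deg along tool z 3.3 along x -0.1
at [0.5454 0.0234 0.2236] head -73.05 tilt z [ 0.    -1.    -0.002] open 1.004 t 23.05 F [-0.8 -0.1  0.3]
scene 334 px [244. 173.] tote mean [-99.9  -7.6  75.5] lo [-111.2  -67.5   57.2] hi [-18.8  40.4 243.6]
scene 379 px [312. 209.] tote mean [66.1  0.3 71.4] lo [ 51.6 -27.7  68.9] hi [80.3 28.4 73.9]
```

View pics/c3.png

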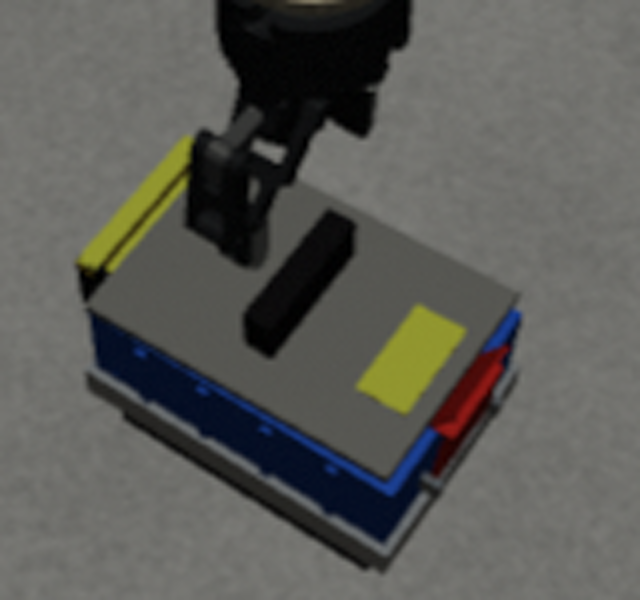

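>>> play_rows --commands '[[[0, 0, 0.06], 0], [[0, 0, 0.06], 0], [[0, 0, 0.06], 0], [[0, 0, 0], 0], [[0, 0, 0], 0]]' --claw 1

```text
t: 23.78
position: [0.6143, 0.0438, 0.2241]
tool_rot: [-0.568, 0.569, -0.421, 0.421]
wrist_force: [-0.3, -0.4, -0.1]
opening: 0.001
```

>>> play_rows --commands '[[[0, 0.06, 0], 0], [[0, 0.06, 0], 0], [[0, 0.04, 0], 0], [[0, 0.01, 0], 0], [[0, 0, 0], 0]]'

```text
t: 24.4
position: [0.6149, 0.0443, 0.1572]
tool_rot: [0.568, -0.568, 0.421, -0.421]
wrist_force: [0.1, -0.5, 0.7]
opening: -0.0
```

>>> play_rows --commands '[[[0, 0.01, 0], 0], [[0, 0.01, 0], 0], [[0, 0.01, 0], 0], [[0, 0, 0], 0]]'

```text
t: 24.9
position: [0.6148, 0.0444, 0.1446]
tool_rot: [-0.568, 0.568, -0.421, 0.421]
wrist_force: [-0.3, -0.6, 2.0]
opening: -0.004
```

>>> play_rows --commands '[[[0, 0.008, 0], 0], [[0, 0.008, 0], 0], [[0, 0.008, 0], 0], [[0, 0, 0], 0]]'

```text
t: 25.4
position: [0.6149, 0.0443, 0.1349]
tool_rot: [-0.568, 0.568, -0.421, 0.421]
wrist_force: [0.2, 1.0, 2.3]
opening: 0.004
```

>>> play_rows --commands '[[[0, 0.006, 0], 0], [[0, 0.006, 0], 0], [[0, 0, 0], 0]]'

```text
t: 25.78
position: [0.6149, 0.0443, 0.1304]
tool_rot: [0.568, -0.568, 0.421, -0.421]
wrist_force: [-0.6, -0.7, 5.9]
opening: -0.0
```

>>> play_rows --commands '[[[0, 0.008, 0], 0], [[0, 0, 0], 0]]'

```text
t: 26.02
position: [0.6149, 0.0443, 0.1274]
tool_rot: [0.568, -0.568, 0.421, -0.421]
wrist_force: [-2.4, -0.4, 8.4]
opening: -0.001
```

>>> play_rows --commands '[[[0, 0.008, 0], 0], [[0, 0, 0], 0]]'

```text
t: 26.28
position: [0.615, 0.0444, 0.1245]
tool_rot: [0.568, -0.568, 0.421, -0.421]
wrist_force: [-3.2, 0.4, 10.3]
opening: 0.003
```

>>> play_rows --commands '[[[0, 0.008, 0], 0], [[0, 0, 0], 0]]'

```text
t: 26.52
position: [0.615, 0.0443, 0.1216]
tool_rot: [0.568, -0.568, 0.421, -0.421]
wrist_force: [-5.3, 0.1, 13.4]
opening: 0.001
```

>>> play_rows --commands '[[[0, 0.008, 0], 0], [[0, 0, 0], 0]]'

```text
t: 26.78
position: [0.615, 0.0443, 0.1187]
tool_rot: [0.568, -0.568, 0.421, -0.421]
wrist_force: [-6.5, 0.1, 16.9]
opening: -0.003
```

>>> play_rows --commands '[[[0, 0.008, 0], 0], [[0, 0, 0], 0]]'

```text
t: 27.02
position: [0.615, 0.0443, 0.1157]
tool_rot: [0.569, -0.568, 0.421, -0.421]
wrist_force: [-7.2, 1.1, 18.6]
opening: -0.003
```

```bash
cat > k.py <<'E'
from h import *
plan()
a=math.radians(17); ex=np.array([math.cos(a),math.sin(a),0]); ey=np.array([-math.sin(a),math.cos(a),0]); t0=np.array([.5515,.024,0])
P=r.read_camera("scene"); save(P,"scene_k.png")
d=(cloud(P)-t0)*1000; T=np.stack([d@ex,d@ey,d[...,2]],-1); hsv=cv2.cvtColor(P["color"],cv2.COLOR_RGB2HSV); ok=P["depth"]>0
H=hsv[...,0].astype(int);S=hsv[...,1]
plate=ok&(S<60)&(T[...,0]>-88)&(T[...,0]<90)&(abs(T[...,1])<62)&(T[...,2]>70)&(T[...,2]<160)&((T[...,0]<-20)|(T[...,0]>20))
q=T[plate]; m=np.ones(len(q),bool)
for _ in range(6):
    k=np.linalg.lstsq(np.c_[q[m][:,:2],np.ones(m.sum())],q[m][:,2],rcond=None)[0]; e=q@np.r_[k[:2],0]+k[2]-q[:,2]; m=abs(e)<3
print("plate n",m.sum(),"slope deg x,y",np.degrees(np.arctan(k[:2])).round(2),"z at 0",k[2].round(1),"z at -95",(k[2]-95*k[0]).round(1),"z at 94",(k[2]+94*k[0]).round(1))
for n,g in (("bar",(H>21)&(H<37)&(S>110)&(T[...,0]<-95)&(T[...,0]>-120)),("pad",(H>21)&(H<37)&(S>110)&(T[...,0]>40)&(T[...,0]<90)),("clip",((H<8)|(H>172))&(S>120)&(T[...,0]>75)&(T[...,0]<125))):
    g=g&ok&(abs(T[...,1])<60); w=T[g]
    if len(w)>5: print(n,len(w),"lo",np.percentile(w,3,0).round(1),"mean",w.mean(0).round(1),"hi",np.percentile(w,97,0).round(1))
E
python3 k.py
```

```text
at [0.615  0.0443 0.1157] head -73.06 tilt z [-0.001 -1.     0.001] open -0.003 t 27.025 F [-7.2  1.1 18.6]
plate n 2205 slope deg x,y [ 0.06 -0.12] z at 0 103.8 z at -95 103.7 z at 94 103.9
bar 339 lo [-110.7  -48.2  100.1] mean [-103.1   -0.8  110.2] hi [-96.7  45.3 116. ]
pad 188 lo [ 54.7 -40.7 102.1] mean [ 72.8  -9.2 109.6] hi [ 80.9  28.1 170.2]
clip 4992 lo [ 76.5 -57.8 109.8] mean [ 96.  -13.7 437.9] hi [119.7  31.6 516.7]
```

```bash
python3 - <<'E'
import cv2
a=cv2.imread("pics/scene_k.png"); cv2.imwrite("pics/c4.png",cv2.resize(a[140:260,220:360],None,fx=5,fy=5,interpolation=cv2.INTER_CUBIC))
E
```

```text
(no output)
```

View pics/c4.png

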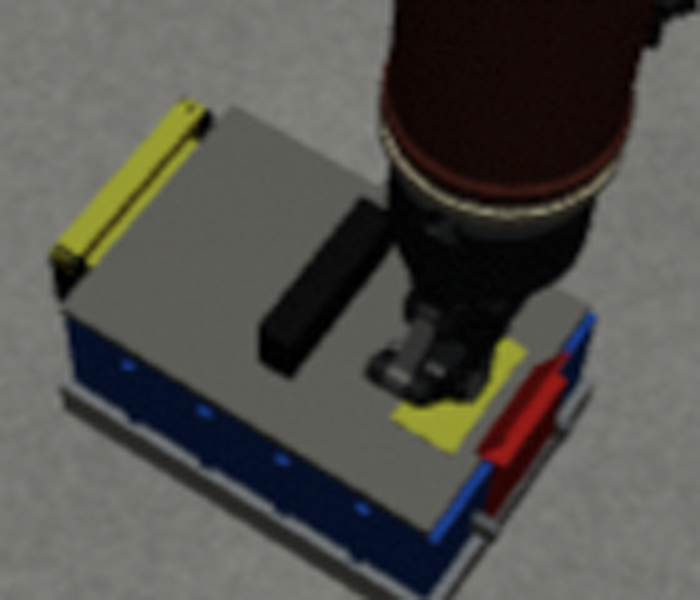

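>>> play_rows --commands '[[[0, 0.006, 0], 0], [[0, 0, 0], 0]]'

```text
t: 27.32
position: [0.615, 0.0443, 0.1136]
tool_rot: [0.569, -0.568, 0.421, -0.421]
wrist_force: [-9.4, 0.0, 21.0]
opening: 0.003
```

>>> play_rows --commands '[[[0, 0.006, 0], 0], [[0, 0, 0], 0]]'

```text
t: 27.58
position: [0.615, 0.0443, 0.1114]
tool_rot: [0.569, -0.568, 0.421, -0.421]
wrist_force: [-8.9, -0.3, 23.2]
opening: 0.0
```

```bash
python3 k.py; python3 - <<'E'
from h import *
P=r.read_camera("wrist"); 
cv2.imwrite("pics/c5.png",cv2.cvtColor(P["color"],cv2.COLOR_RGB2BGR))
E
```

```text
at [0.615  0.0443 0.1114] head -73.06 tilt z [-0.001 -1.     0.001] open 0.0 t 27.575 F [-8.9 -0.3 23.2]
plate n 2162 slope deg x,y [ 0.05 -0.12] z at 0 99.5 z at -95 99.4 z at 94 99.6
bar 332 lo [-111.   -47.2   95.8] mean [-103.2   -0.8  105.8] hi [-96.3  44.9 111.7]
pad 190 lo [ 53.4 -46.   98. ] mean [ 72.5  -9.4 109.3] hi [ 81.3  28.3 171.1]
clip 4908 lo [ 76.6 -58.  105.5] mean [ 95.9 -13.8 432.9] hi [119.4  32.1 512.8]
```

View pics/c5.png

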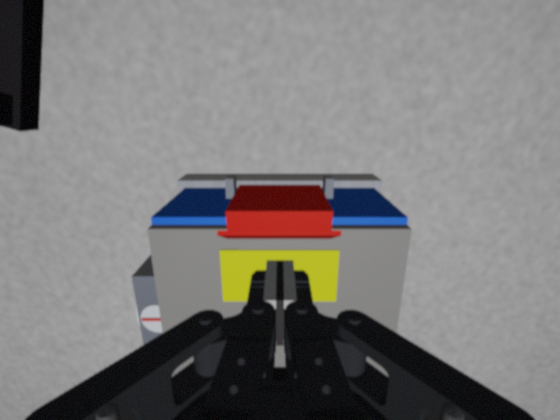

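>>> play_rows --commands '[[[0, -0.02, 0], 0], [[0, -0.03, 0], 0], [[0, -0.04, 0], 0], [[0, -0.06, 0], 0], [[0, -0.1, 0], 0]]'

```text
t: 28.3
position: [0.6139, 0.0444, 0.2093]
tool_rot: [-0.567, 0.569, -0.421, 0.42]
wrist_force: [1.0, 0.8, 0.5]
opening: -0.0
```

>>> play_rows --commands '[[[0, -0.1, 0], 0], [[0, -0.06, -0.1], 0], [[0, -0.06, -0.12], 0], [[0, 0, 0], 0], [[0, 0, 0], 0]]'

```text
t: 28.92
position: [0.5307, 0.0192, 0.2976]
tool_rot: [0.569, -0.568, 0.421, -0.421]
wrist_force: [0.0, -0.2, -0.9]
opening: -0.001
```

```bash
python3 k.py; python3 - <<'E'
from h import *
P=r.read_camera("wrist"); Q=cv2.imread("pics/scene_k.png")
A=cv2.resize(cv2.cvtColor(P["color"],cv2.COLOR_RGB2BGR),(400,300)); B=cv2.resize(Q[140:260,215:375],(400,300),interpolation=cv2.INTER_CUBIC)
cv2.imwrite("pics/c6.png",np.hstack([A,B]))
W=cloud(P); 
hsv=cv2.cvtColor(P["color"],cv2.COLOR_RGB2HSV);red=((hsv[...,0]<8)|(hsv[...,0]>172))&(hsv[...,1]>120)&(P["depth"]>0)&(W[...,2]>.11)&(W[...,2]<.18)
d=(W-np.array([.5515,.024,0]))*1000;a=math.radians(17); X=d[...,0]*math.cos(a)+d[...,1]*math.sin(a)
q=np.c_[X[red],d[...,2][red]]; 
for lo in range(76,112,3):
  k=(q[:,0]>=lo)&(q[:,0]<lo+3)
  if k.sum()>5: print("clip X",lo,k.sum(),"z med",np.median(q[k,1]).round(1))
E
```

```text
at [0.5307 0.0192 0.2976] head -73.01 tilt z [-0.001 -1.     0.001] open -0.001 t 28.925 F [ 0.  -0.2 -0.9]
plate n 2760 slope deg x,y [ 0.04 -0.03] z at 0 125.0 z at -95 124.9 z at 94 125.0
bar 349 lo [-110.5  -48.7  121.7] mean [-103.1   -0.7  131.4] hi [-96.4  45.8 136.9]
pad 380 lo [ 52.2 -27.6 123.5] mean [ 66.5   0.5 125.8] hi [ 80.8  29.3 128.4]
clip 262 lo [ 90.4 -25.1  86.1] mean [ 99.4  -1.9 125.2] hi [103.   24.6 152.2]
clip X 88 116 z med 130.7
clip X 91 276 z med 135.4
clip X 94 290 z med 141.4
clip X 97 298 z med 147.3
clip X 100 184 z med 150.9
```

View pics/c6.png

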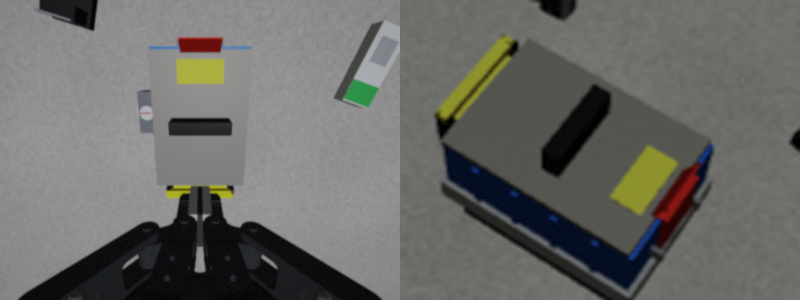

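```bash
python3 -c "
from rig import r
print(r.job_done())"
```

```text
the job is handed in; nothing more can be done
None
```

The black pack lies flat in the blue tote and the grey lid is latched shut over it. I handed the job in at about 29 s; the hand-in gives no verdict.

**How it went**
- I set the pack on the tote floor and let go. Its top measured level.
- The moves cannot tilt the tool. I gripped the lid's rib by its two ends and tipped the lid to about 28° by lowering its far edge gently onto the tote's side rim.
- I slid the tongue under the yellow bar until the shoulders met the cheeks, swung the lid down to about 8° and let go. Then I pressed the pad with the closed fingers, up to about 23 N. That is slightly over the quoted 6 to 22 N for the clip, but short of the scale bottoming.

**Last checks**
- With the robot clear, the lid stayed level (slope 0.04°) with its tongue under the bar. Unlatched, it would rest about 5° up.
- The clip's nose overlapped the lid edge in the close wrist view.
- The white pack and the tape dispenser were never touched. I did not re-measure their positions at the end.

**What disagreed**
- I saw no clear drop in force at the snap. I judged it from the pictures and from the lid staying level.
- The clip's slope measured about 2 to 3 mm further out than its nominal closed position. Most of that is within my estimate of the tote's position.

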